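# Shim a gel tray tight in its casting stand

### The job

Push the blue gel tray square and flush into the corner of the grey casting stand. Then stand orange spacers one by one, square and fully down, in the gap between tray and white gate until the gate's short travel can close it; leave spares in the rack and the bottle, tip box and tube rack undisturbed. Finally push the red handle until the gate squeezes the stack tight, springs clearly compressed but not bottomed, and finish while still holding that push.

Things in the scene. Friction and masses are not known exactly. Their poses are not given: they have to be found in the camera images.
- stand: fixed grey casting stand: base plate 200 (x) x 300 (y) x 10 mm thick, origin at the centre of its underside on the bench, z up. A far fence, 45 mm high on the base, runs along its +x edge, inner face at x = 80, from y = -35 to 145 mm; end_fence closes the +y end. The tray is home with its centre at x = 25, y = 85 mm of this frame, parallel to it. The stand's yaw varies.
- end_fence: the grey fence at the stand's +y end, fixed, 180 (x) x 15 x 45 mm high on the base plate, parallel to the stand; origin at the bottom of its inner face (stand x = -5, y = +130, z = 10 mm).
- tray: loose blue open-topped gel tray, 110 (x) x 90 (y) x 40 mm high, walls and floor 5 mm, 0.24 to 0.42 kg, thin white lines on the 110 mm rims; origin at the centre of its underside, 10 mm above the bench on the base plate. Starts about 20 to 50 mm from the far fence and 10 to 20 mm from end_fence, slightly turned. Sliding it takes 2 to 6 N; closed fingers can push it from inside.
- gate_plate: white sliding gate, 80 (x) x 45 mm high; origin at the bottom middle of its front face (towards the tray, the stand's +y), at stand x = 15, 10 mm above the bench; axes parallel to the stand's. Starts fully back, slides along the stand's +y by at most 30 mm with 0.6 N friction, stays where left. 34 to 64 mm from the home tray at the start, so spacers must fill the gap before it can reach.
- push_handle (a joint): compression of the two springs between red handle and gate, m: 0 relaxed, 0.015 bottomed; 0.9 N per mm. Pushing the handle along the stand's +y slides the gate, then, once the gate meets the stack or its stop, compresses the springs.
- handle_back (a point): centre of the back face (towards the stand's -y; push here) of the red upright handle, 70 (x) x 12 (y) x 65 mm, from 20 to 85 mm above the bench; this point is 55 mm above it, at rest 124 mm behind the gate's front face. Axes parallel to the stand's. Free space behind. A black guide block (70 x 30 x 45 mm, on the base plate) between handle and gate is never in the way of their travel.
- rack: fixed white spacer rack, 85 (x) x 170 (y) x 40 mm high, origin at the centre of its underside on the bench; three pockets 30 mm deep at y = -50, 0, +50 mm with 2 mm play each side of the spacers.
- spacer0: loose orange spacer block, 45 (x) x 20 (y, thickness) x 85 mm high, about 80 g, origin at the centre of its underside; stands in a rack pocket, underside 10 mm and top 95 mm above the bench. Pick from above across the 45 mm width. In the gap it stands on the base plate, thickness along the stand's y, near stand x = 15 mm.
- spacer1: another spacer like spacer0
- spacer2: another spacer like spacer0
- bottle: bystander: white bottle, 64 mm diameter, 120 mm high, origin at its underside
- tip_box: bystander: yellow box with clear top, 92 x 122 x 72 mm high, origin at its underside
- tube_rack: bystander: black rack 100 x 120 x 35 mm with three blue-capped tubes up to 104 mm high, origin at its underside
There are look-alikes about, which are no part of the job. Of the things that look like the tray, the largest one is meant.

How it is judged (in metres and radians):
On the way, in this order (a step that is already met when the one before it is completed fails the run):
1. the tray lies flush in the corner of the stand (x of tray in the frame of stand between 0.021 and 0.029 m and y of tray in the frame of stand between 0.081 and 0.089 m and angle between the x axis of tray and the x axis of stand, either way round below 0.04 rad and z of tray in the frame of stand below 0.013 m and angle between tray's own z axis and vertical below 0.04 rad), for 0.2 s.
2. a spacer stands fully down in the gap, the tray still flush (all of step 1 and ((x of spacer0 in the frame of stand between -0.015 and 0.055 m and y of spacer0 in the frame of tray between -0.112 and -0.05 m and z of spacer0 in the frame of stand below 0.014 m and angle between spacer0's own z axis and vertical below 0.08 rad and angle between the y axis of spacer0 and the y axis of stand, either way round below 0.12 rad) or (x of spacer1 in the frame of stand between -0.015 and 0.055 m and y of spacer1 in the frame of tray between -0.112 and -0.05 m and z of spacer1 in the frame of stand below 0.014 m and angle between spacer1's own z axis and vertical below 0.08 rad and angle between the y axis of spacer1 and the y axis of stand, either way round below 0.12 rad) or (x of spacer2 in the frame of stand between -0.015 and 0.055 m and y of spacer2 in the frame of tray between -0.112 and -0.05 m and z of spacer2 in the frame of stand below 0.014 m and angle between spacer2's own z axis and vertical below 0.08 rad and angle between the y axis of spacer2 and the y axis of stand, either way round below 0.12 rad))), for 0.2 s.
At the end, for the whole second after the job is handed in: Tray home in the corner (4 mm, 0.04 rad); one or more spacers upright (0.08 rad), square (0.12 rad) and fully down (4 mm) in the gap, the rest in their pockets (15 mm); the gripper holds the handle springs compressed 3 to 14.2 mm, with over 2 N through gate, spacers and tray to the end fence (all of step 2 and ((x of spacer0 in the frame of stand between -0.015 and 0.055 m and y of spacer0 in the frame of tray between -0.112 and -0.05 m and z of spacer0 in the frame of stand below 0.014 m and angle between spacer0's own z axis and vertical below 0.08 rad and angle between the y axis of spacer0 and the y axis of stand, either way round below 0.12 rad) or (distance of spacer0 from where it was at the start of the episode below 0.015 m and angle between spacer0's own z axis and vertical below 0.2 rad)) and ((x of spacer1 in the frame of stand between -0.015 and 0.055 m and y of spacer1 in the frame of tray between -0.112 and -0.05 m and z of spacer1 in the frame of stand below 0.014 m and angle between spacer1's own z axis and vertical below 0.08 rad and angle between the y axis of spacer1 and the y axis of stand, either way round below 0.12 rad) or (distance of spacer1 from where it was at the start of the episode below 0.015 m and angle between spacer1's own z axis and vertical below 0.2 rad)) and ((x of spacer2 in the frame of stand between -0.015 and 0.055 m and y of spacer2 in the frame of tray between -0.112 and -0.05 m and z of spacer2 in the frame of stand below 0.014 m and angle between spacer2's own z axis and vertical below 0.08 rad and angle between the y axis of spacer2 and the y axis of stand, either way round below 0.12 rad) or (distance of spacer2 from where it was at the start of the episode below 0.015 m and angle between spacer2's own z axis and vertical below 0.2 rad)) and contact force between tray and end_fence above 2 N and contact force between any of spacer0, spacer1, spacer2 and tray above 2 N and contact force between any of spacer0, spacer1, spacer2 and gate_plate above 2 N and value of joint push_handle between 0.003 and 0.0142 m and contact force between any of the fingers, the arm and anything else above 2 N and linear speed of tray below 0.01 m/s); the arm keeps its last pose, push and grip.
It fails at once if a bystander (bottle, tip box, tube rack) is moved more than 20 mm or tipped (distance of any of bottle, tip_box, tube_rack from where it was at the start of the episode above 0.02 m or angle between any of bottle, tip_box, tube_rack's own z axis and vertical above 0.3 rad).
It also fails if it takes over 72 s, if anything falls off the work surface, if the arm or the gripper's body presses on something with over 40 N, if the wrist force passes 120 N, or if a joint passes its speed limit or range.

### The arm

A 6-joint arm with a two-finger parallel gripper is mounted at the origin on the work surface. World frame = base frame: x ahead of the robot, y to its left, z up, the work surface at z = 0. Lengths are in mm, angles in degrees, forces in N, time in s.
With the tool pointing down it reaches from about 300 to 850 mm from the base axis. Payload 4.2 kg.
Tool frame: the origin (TCP) lies midway between the tips of the shut fingers; the grasp point (between the pads) lies 19 mm behind it (pinch_z is the distance from the TCP to the grasp point, in mm); z points along the fingers, y is the line along which they close (so a half turn about z gives the same grasp; the last joint's range is limited). The gripper opens to 91 mm and grips with 3 to 60 N. Pads are 32 mm wide; open, the fingers measure 118 mm over their backs; the gripper's body (76 mm by 178 mm) begins 60 mm behind the grasp point.
Start: joints at [-76.031, 18.312, 89.639, -0, 72.044, -1.146], TCP at [149.934, -555.124, 213.976] pointing down, gripper open.
Joint ranges: [-177.97, 177.97], [-48.28, 115.42], [12.27, 149.76], [-77.06, 257.06], [2.81, 150.46], [-146.56, 146.56]. Speed limits (degrees/s): [147.25, 147.25, 180, 180, 180, 180].

### API

Orientations are given as [roll, pitch, yaw] about the fixed x, y, z axes, in that order (R = Rz(yaw) Ry(pitch) Rx(roll)).
In Python, from workcell import * gives the robot as it stands.
- The arm moves only by the tool step_arm, never from a script. Its argument "steps" is a list of rows, each a list of 7 numbers: the turn, a rotation vector about the tool's x, y, z in degrees, then the shift along the tool's x, y, z in mm, then the opening, from 0 (shut) to 1 (fully open). In form: [[rx, ry, rz, x, y, z, hand], ...]. A call has exactly 8 rows; each row shifts and turns the commanded pose from where the row before left it, along the tool's axes as they then stand; what a row does not reach is not made up. A row lasts 1/8 s, in which the tool goes at most 62.5 mm and 10.7 degrees, less where a joint would pass 70% of its speed; a pose out of reach is approached as far as the arm can. A call is refused whole if a number of a shift passes 62.5 or a number of a turn 10.7, either way. A call with a gripper value outside its range is refused whole. The fingers move at their own pace and stop on an object; "force" is the grip in N (left out, the last holds). Time passes only in rows, so rows that do not move let the fingers close, or fill a call up. It gives the time, the measured TCP pose, the force, the opening and the grip force at its end, in the units of the state.
- state(): the state, without advancing time (a new reading comes with each control period).
- grab_frame(name): name is "side" or "top" or "wrist"; returns a dict with "image" (420x560x3 uint8, blue, green, red), "fovy" (degrees; the focal length in pixels is half the picture's height over the tangent of half this angle, whatever the lens; pixels are square), "cx", "cy" (the principal point, pixels), "origin" and "rotation" of the camera in the world; the wrist camera has in their place "tool_from_camera" (4x4, takes a point from camera to tool coordinates, whose origin is the TCP and whose axes are the flange's). Camera axes: x right, y down, z forward; pixel columns grow to the right and rows downward; lengths in mm; the calibration is good to about 2 mm. A picture is of the moment at which its call begins: read the wrist's pose just before it. There is no depth.
- job_done(): hands the job in; it is judged then, once.
The state is a dict: "time_s": time; "qpos": joint angles; "qvel": joint speeds; "effort": joint torques, N m; "ee_pos": TCP position; "ee_rot": TCP orientation; "force": force on the tool from outside, world axes, zero at the start; "torque": the same for the moment, N m; "gripper_width": finger opening in mm; "gripper_force": force on a finger pad.
Only numpy, scipy, OpenCV 4.12 (cv2) and the standard library are available. Lean on these libraries where they do the work, as an engineer would, in place of code of your own. Each camera call takes 0.05 s, during which the arm holds its last target. There are 200 camera calls.

## Working session

There is one attempt and no reset: what is moved stays moved. The work goes in short steps, Python scripts to look and compute and a tool call to move; the robot and the scene stay as the last step left them, time stands still between calls to the robot, and variables do not carry over. Pictures are saved under pics/ and viewed, at most 13 in all, crops included, and the job is handed in when it is done.

Besides the shell and the picture viewer there is one more tool, called after "Emit:" by a JSON object that holds its "method" and its "body". step_arm: Moves the arm, as the interface text tells. Its arguments: {"type":"object","properties":{"steps":{"type":"array","items":{"type":"array","items":{"type":"number"}}},"force":{"type":"number"}},"required":["steps"]}

```bash
mkdir -p pics; ls
python3 - <<'E'
from workcell import *
import cv2,numpy as np,pickle
s=state();print(s['time_s'],s['ee_pos'],s['ee_rot'])
d={}
for n in("top","side"):
    f=grab_frame(n);d[n]=f;cv2.imwrite(f"pics/{n}0.png",f["image"]);print(n,f["fovy"],f["cx"],f["cy"],f["origin"],np.round(f["rotation"],3).tolist())
pickle.dump(d,open("f0.pkl","wb"))
E
```

```text
pics
0.0 [ 149.81349758 -554.61263598  213.13221086] [-1.79898720e+02 -2.02781547e-03  1.51168507e+01]
top 57.124168054094355 285.787753135627 206.9859387618121 [541.16438974  -1.88994612 876.26328392] [-175.859, 0.472, -91.204]
side 49.72217213260053 283.88859033954196 208.48230415276979 [-52.11899121 628.39236772 546.19478091] [-116.961, -0.628, -133.721]
```

View pics/top0.png

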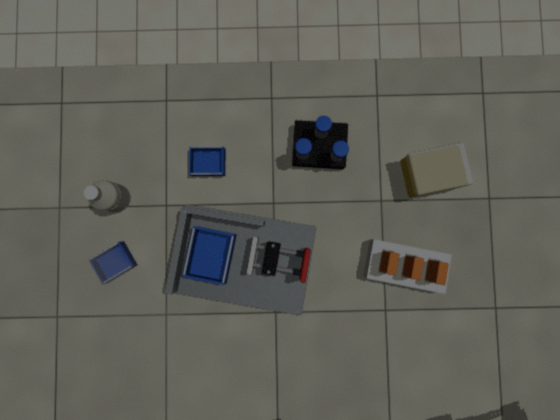

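View pics/side0.png

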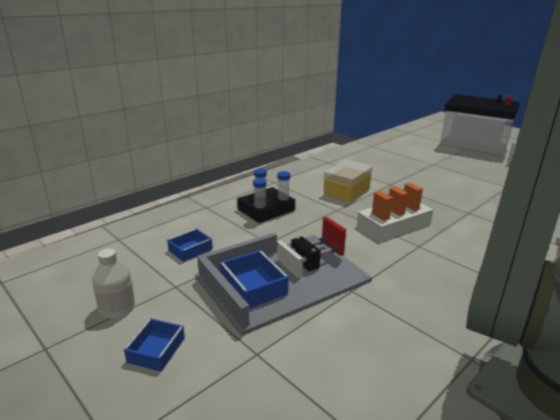

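Tray candidates in the top view: (209,256), the largest and on the stand; (207,161), small; (113,263), small. The first one is meant. I'll check it in a close crop.

Run:
```python
import cv2,pickle,numpy as np
d=pickle.load(open("f0.pkl","rb"));im=d["top"]["image"]
g=lambda a:np.clip(255*(a/255.)**.6,0,255).astype('uint8')
cv2.imwrite("pics/c1.png",g(cv2.resize(im[200:320,160:320],None,fx=5,fy=5,interpolation=2)))
cv2.imwrite("pics/c2.png",g(cv2.resize(im[230:300,360:460],None,fx=8,fy=8,interpolation=2)))
```

```text
(no output)
```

View pics/c1.png

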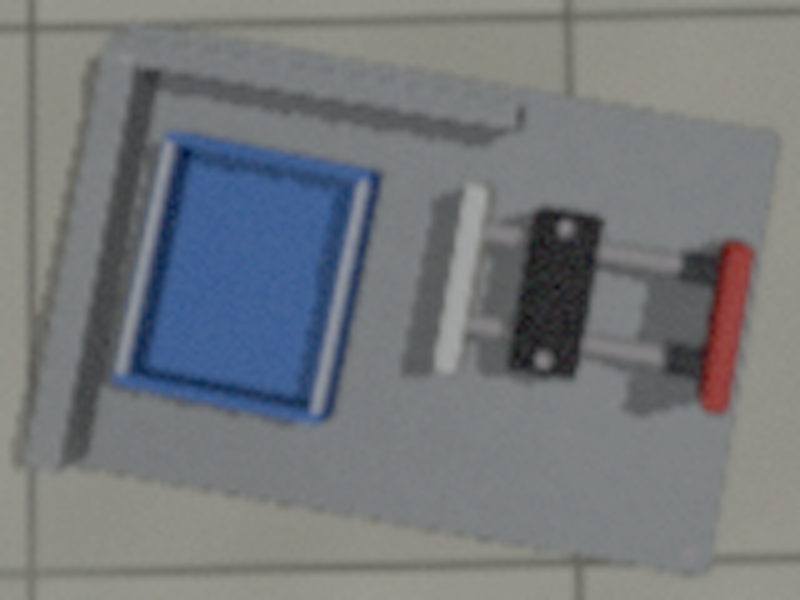

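View pics/c2.png

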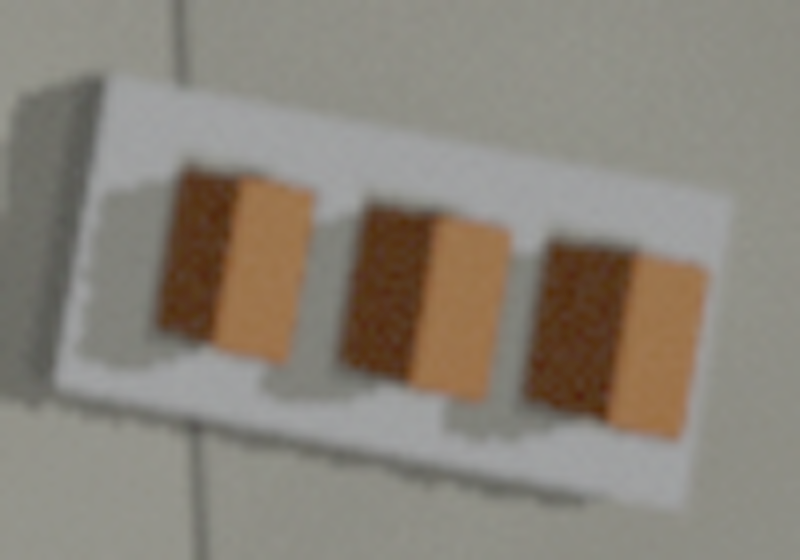

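```bash
cat > h.py <<'E'
import numpy as np,pickle,cv2
from scipy.optimize import least_squares
from scipy.spatial.transform import Rotation as R
def proj(f,P,o=None,Rm=None):
    Rm=R.from_euler('xyz',f["rotation"],degrees=True).as_matrix() if Rm is None else Rm
    o=np.array(f["origin"]) if o is None else o
    c=(np.asarray(P,float)-o)@Rm
    F=f["image"].shape[0]/2/np.tan(np.radians(f["fovy"]/2))
    return np.c_[f["cx"]+F*c[:,0]/c[:,2],f["cy"]+F*c[:,1]/c[:,2]]
def place(p,L):
    t=np.radians(p[2]);c,s=np.cos(t),np.sin(t);L=np.asarray(L,float)
    return np.c_[p[0]+c*L[:,0]-s*L[:,1],p[1]+s*L[:,0]+c*L[:,1],L[:,2]]
def fit(f,L,px,p0,**k):
    r=least_squares(lambda p:(proj(f,place(p,L),**k)-px).ravel(),p0,loss='soft_l1')
    return r.x,np.abs(r.fun).reshape(-1,2).max(1).round(1)
def box(x,y,z): return [(x/2,y/2,z),(x/2,-y/2,z),(-x/2,-y/2,z),(-x/2,y/2,z)]
E
python3 - <<'E'
from h import *
f=pickle.load(open("f0.pkl","rb"))["top"]
c1=lambda a:np.array(a)/5+[159.6,199.6]
c2=lambda a:np.array(a)/8+[359.56,229.56]
p0=[540,80,-12]
S,r=fit(f,[(100,-150,10),(-100,-150,10),(80,130,55),(80,-35,55),(-95,130,55)],c1([(778,130),(700,575),(135,68),(518,128),(60,465)]),p0);print("stand",S,r)
T,r=fit(f,box(110,90,50),c1([(165,132),(380,175),(327,422),(115,385)]),p0);print("tray",T,r)
k=[("gate",[(40,0,55),(-40,0,55)],[(465,183),(436,372)]),("handle",box(70,12,85),[(725,240),(752,243),(728,412),(700,410)])]
G=[]
for n,L,p in k: G.append((n,)+fit(f,L,c1(p),p0))
for n,p in (("rack",[(105,72),(732,195),(685,510),(55,388)]),("A",[(240,178),(315,190),(290,362),(213,345)]),("B",[(437,213),(512,228),(488,402),(410,387)]),("C",[(635,253),(710,268),(682,440),(608,422)])):
    G.append((n,)+fit(f,box(85,170,40) if n=="rack" else box(45,20,95),c2(p),[540,-200,-12]))
t=np.radians(S[2]);M=np.array([[np.cos(t),np.sin(t)],[-np.sin(t),np.cos(t)]])
for n,p,r in G+[("tray",T,0)]: print(n,p.round(1),r,"in stand",(M@(p[:2]-S[:2])).round(1),(p[2]-S[2]).round(1))
Rk=G[2][1]
for y in(50,0,-50):print("pocket",place(Rk,[(0,y,0)]).round(1))
for n in "bottle",:pass
# side check reprojection
g=pickle.load(open("f0.pkl","rb"))["side"]
print(proj(g,place(S,[(-100,-150,10),(100,-150,10),(-95,130,55),(80,130,55)])).round(1).tolist(),proj(g,place(Rk,box(85,170,40))).round(1).tolist())
E
```

```text
stand [491.66073719 103.80506031 -11.18070452] [0.7 1.1 1.6 0.7 0.9]
tray [501.71131665 169.57864639 -11.92585848] [0.9 0.9 0.8 0.5]
gate [500.4  82.1  -9.6] [0.1 0.1] in stand [ 12.8 -19.6] 1.6
handle [479.9 -32.9  -9.6] [0.3 0.2 0.5 0.1] in stand [  14.9 -136.4] 1.6
rack [ 469.5 -257.3  -12. ] [0.4 0.2 0.3 0.2] in stand [  48.3 -358.5] -0.8
A [ 480.4 -208.4  -11.2] [0.7 0.4 0.4 0.7] in stand [  49.5 -308.5] -0.0
B [ 469.8 -257.3  -11.2] [0.2 0.4 0.2 0.3] in stand [  48.5 -358.5] -0.0
C [ 459.3 -305.9  -12.3] [0.5 0.5 0.4 0.6] in stand [  47.7 -408.2] -1.2
tray [501.7 169.6 -11.9] 0 in stand [-2.9 66.5] -0.7
pocket [[ 479.9 -208.3    0. ]]
pocket [[ 469.5 -257.3    0. ]]
pocket [[ 459.1 -306.2    0. ]]
[[372.0, 277.3], [313.7, 234.6], [247.9, 305.2], [205.4, 256.6]] [[357.5, 211.9], [407.8, 196.7], [433.0, 209.5], [381.5, 226.6]]
```

The stand, tray, gate, rack and spacers are located. The gap is about 59 mm, so two spacers are needed (40 mm, leaving 19 mm of gate travel). Next I turn the tool so that tool x = stand y and tool y = stand x, then move over the tray.

Emit:
{"method": "step_arm", "body": {"steps": [[0, 0, -10.6, 0, 0, 0, 0], [0, 0, -10.6, 0, 0, 0, 0], [0, 0, -10.6, 0, 0, 0, 0], [0, 0, -10.6, 0, 0, 0, 0], [0, 0, -10.6, 0, 0, 0, 0], [0, 0, -10.6, 0, 0, 0, 0], [0, 0, 0, 59.5, 16.5, 0, 0], [0, 0, 0, 59.5, 16.5, 0, 0]], "force": 20}}

```text
time_s: 1.1
ee_pos: [205.9, -443.6, 213.2]
ee_rot: [-180.0, -0.1, 78.6]
force: [1.5, -0.8, -0.1]
gripper_width: 14.0
gripper_force: 0.0
```

Emit:
{"method": "step_arm", "body": {"steps": [[0, 0, 0, 59.5, 16.5, 0, 0], [0, 0, 0, 59.5, 16.5, 0, 0], [0, 0, 0, 59.5, 16.5, 0, 0], [0, 0, 0, 59.5, 16.5, 0, 0], [0, 0, 0, 59.5, 16.5, 0, 0], [0, 0, 0, 59.5, 16.5, 0, 0], [0, 0, 0, 59.5, 16.5, 0, 0], [0, 0, 0, 59.5, 16.5, 0, 0]]}}

```text
time_s: 2.1
ee_pos: [428.6, -2.0, 213.9]
ee_rot: [180.0, 0.0, 78.7]
force: [0.7, -0.7, -0.1]
gripper_width: 0.5
gripper_force: 0.0
```

Emit:
{"method": "step_arm", "body": {"steps": [[0, 0, 0, 60, 15, 0, 0], [0, 0, 0, 60, 15, 0, 0], [0, 0, 0, 60, 15, 0, 0], [0, 0, 0, 0, 0, 0, 0], [0, 0, 0, 0, 0, 0, 0], [0, 0, 0, 0, 0, 0, 0], [0, 0, 0, 0, 0, 0, 0], [0, 0, 0, 0, 0, 0, 0]]}}

```text
time_s: 3.1
ee_pos: [507.4, 163.0, 214.2]
ee_rot: [180.0, -0.0, 78.6]
force: [0.6, 0.0, 1.0]
gripper_width: 0.7
gripper_force: 0.0
```

Run:
```python
from workcell import *
import cv2,numpy as np,pickle
s=state();f=grab_frame("wrist");f['s']=s;pickle.dump(f,open("w1.pkl","wb"))
print(s['ee_pos'],s['ee_rot'],f["fovy"],np.round(f["tool_from_camera"],2).tolist())
im=cv2.resize(f["image"],(800,600),interpolation=2)
cv2.imwrite("pics/w1.png",np.clip(255*(im/255.)**.6,0,255))
```

```text
[507.42911006 163.01714845 214.21870703] [ 1.79976726e+02 -3.98136665e-03  7.86451976e+01] 68.19949769398902 [[0.0, -0.97, -0.24, 69.29], [1.0, 0.0, 0.0, 0.94], [-0.0, -0.24, 0.97, -170.76], [0.0, 0.0, 0.0, 1.0]][ WARN:0@0.538] global loadsave.cpp:1063 imwrite_ Unsupported depth image for selected encoder is fallbacked to CV_8U.
```

View pics/w1.png

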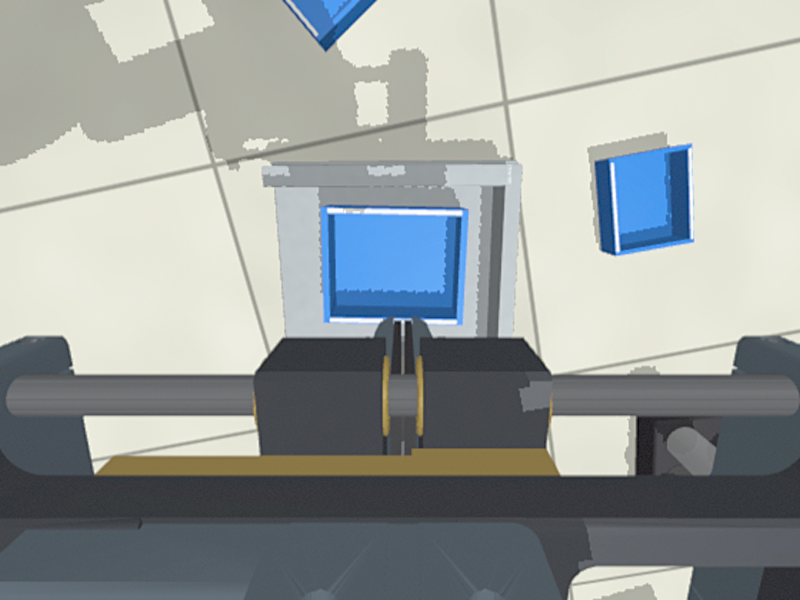

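Run:
```python
from h import *
f=pickle.load(open("w1.pkl","rb"));s=f['s']
Rt=R.from_euler('xyz',s['ee_rot'],degrees=True).as_matrix();T=np.array(f["tool_from_camera"])
k=dict(o=np.array(s['ee_pos'])+Rt@T[:3,3],Rm=Rt@T[:3,:3])
w=lambda a:(np.array(a)+.5)*.7-.5
S,r=fit(f,[(-95,130,55),(80,130,55),(-95,145,55)],w([(263,187),(506,186),(263,164)]),[491,103,-11],**k);print("stand",S,r)
Tr,r=fit(f,[(-55,45,50),(55,45,50),(55,-45,50)],w([(321,207),(468,209),(462,324)]),[500,170,-11],**k);print("tray",Tr,r)
S0=np.array([491.66,103.8,-11.18])
for Q in(S,S0):
    t=np.radians(Q[2]);M=np.array([[np.cos(t),np.sin(t)],[-np.sin(t),np.cos(t)]])
    print(M@(Tr[:2]-Q[:2]),M@(np.array(s['ee_pos'])[:2]-Q[:2]))
```

```text
stand [491.50784719 103.4355496  -11.26684804] [0.6 0.  0.6]
tray [503.47010861 171.83687842 -12.17757295] [0.6 0.2 0.4]
[-1.63244071 69.42026088] [ 3.97344988 61.54401051]
[-1.60581414 69.03562016] [ 3.98813132 61.15088153]
```

Emit:
{"method": "step_arm", "body": {"steps": [[0, 0, 0, 8, 0, 48, 0], [0, 0, 0, 0, 0, 48, 0], [0, 0, 0, 0, 0, 48, 0], [0, 0, 0, 0, 0, 46, 0], [0, 0, 0, 0, 0, 0, 0], [0, 0, 0, 0, 8, 0, 0], [0, 0, 0, 0, 8, 0, 0], [0, 0, 0, 0, 8, 0, 0]]}}

```text
time_s: 4.15
ee_pos: [534.5, 167.1, 25.6]
ee_rot: [179.8, -0.1, 78.7]
force: [-0.1, 0.2, 0.4]
gripper_width: 0.6
gripper_force: 0.0
```

Emit:
{"method": "step_arm", "body": {"steps": [[0, 0, 0, 0, 4, 0, 0], [0, 0, 0, 0, 4, 0, 0], [0, 0, 0, 0, 4, 0, 0], [0, 0, 0, 0, 4, 0, 0], [0, 0, 0, 0, 4, 0, 0], [0, 0, 0, 0, 4, 0, 0], [0, 0, 0, 0, 4, 0, 0], [0, 0, 0, 0, 2, 0, 0]]}}

```text
time_s: 5.15
ee_pos: [560.8, 161.1, 23.9]
ee_rot: [-179.8, 0.0, 78.7]
force: [-5.1, 1.1, 5.5]
gripper_width: 0.1
gripper_force: 2.8
```

Emit:
{"method": "step_arm", "body": {"steps": [[0, 0, 0, 0, 2, 0, 0], [0, 0, 0, 0, 2, 0, 0], [0, 0, 0, 0, 1, 0, 0], [0, 0, 0, 0, 1, 0, 0], [0, 0, 0, 0, 1, 0, 0], [0, 0, 0, 0, 1, 0, 0], [0, 0, 0, 0, 0, 0, 0], [0, 0, 0, 0, 0, 0, 0]]}}

```text
time_s: 6.15
ee_pos: [566.2, 159.9, 23.9]
ee_rot: [-179.6, 0.1, 78.7]
force: [-10.4, 3.1, 9.3]
gripper_width: 0.5
gripper_force: 6.2
```

Emit:
{"method": "step_arm", "body": {"steps": [[0, 0, 0, 0, -10, -3, 0], [0, 0, 0, 0, -20, 0, 0], [0, 0, 0, 6, -10, 0, 0], [0, 0, 0, 8, 0, 0, 0], [0, 0, 0, 5, 0, 0, 0], [0, 0, 0, 4, 0, 0, 0], [0, 0, 0, 4, 0, 0, 0], [0, 0, 0, 4, 0, 0, 0]]}}

```text
time_s: 7.15
ee_pos: [536.9, 197.4, 27.0]
ee_rot: [180.0, 0.0, 78.7]
force: [-0.3, -5.4, 3.4]
gripper_width: 0.3
gripper_force: 2.4
```

Emit:
{"method": "step_arm", "body": {"steps": [[0, 0, 0, 3, 0, 0, 0], [0, 0, 0, 2, 0, 0, 0], [0, 0, 0, 2, 0, 0, 0], [0, 0, 0, 2, 0, 0, 0], [0, 0, 0, 2, 0, 0, 0], [0, 0, 0, 1, 0, 0, 0], [0, 0, 0, 0, 0, 0, 0], [0, 0, 0, 0, 0, 0, 0]]}}

```text
time_s: 8.15
ee_pos: [537.8, 203.5, 27.1]
ee_rot: [-179.9, 0.6, 78.9]
force: [-1.3, -24.1, 10.8]
gripper_width: 0.2
gripper_force: 11.9
```

Emit:
{"method": "step_arm", "body": {"steps": [[0, 0, 0, -12, 0, 0, 0], [0, 0, 0, 0, 0, -60, 0], [0, 0, 0, 0, 0, -55, 0], [0, 0, 0, -60, 4, 0, 1], [0, 0, 0, -60, 4, 0, 1], [0, 0, 0, -60, 4, 0, 1], [0, 0, 0, -60, 4, 0, 1], [0, 0, 0, -60, 4, 0, 1]]}}

```text
time_s: 9.15
ee_pos: [498.1, -101.2, 141.9]
ee_rot: [179.9, -0.1, 78.7]
force: [1.3, 0.2, 0.6]
gripper_width: 47.5
gripper_force: 0.0
```

Emit:
{"method": "step_arm", "body": {"steps": [[0, 0, 0, -60, 4, 0, 1], [0, 0, 0, -34, 0, 0, 1], [0, 0, 0, 0, 0, 0, 1], [0, 0, 0, 0, 0, 0, 1], [0, 0, 0, 0, 0, 0, 1], [0, 0, 0, 0, 0, 0, 1], [0, 0, 0, 0, 0, 0, 1], [0, 0, 0, 0, 0, 0, 1]]}}

```text
time_s: 10.15
ee_pos: [483.3, -193.1, 142.0]
ee_rot: [180.0, 0.0, 78.7]
force: [0.4, -0.3, 0.1]
gripper_width: 91.1
gripper_force: 0.0
```

Run:
```python
from workcell import *
import cv2,numpy as np,pickle
s=state();f=grab_frame("top");w=grab_frame("wrist");w['s']=s;pickle.dump((f,w),open("f2.pkl","wb"))
g=lambda a:np.clip(255*(a/255.)**.6,0,255).astype('uint8')
a=g(cv2.resize(f["image"][200:320,160:280],(600,600),interpolation=2))
cv2.imwrite("pics/t2.png",a)
cv2.imwrite("pics/w2.png",g(cv2.resize(w["image"],(800,600),interpolation=2)))
p=np.array(s['ee_pos'])[:2]-[491.6,103.6];t=np.radians(-11.25);print(s['ee_pos'],s['ee_rot'],np.cos(t)*p[0]+np.sin(t)*p[1],-np.sin(t)*p[0]+np.cos(t)*p[1])
```

```text
[ 483.29106741 -193.06440444  141.99288144] [1.79990601e+02 1.09680733e-03 7.87404451e+01] 49.727075407855814 -292.58507342655224
```

View pics/t2.png

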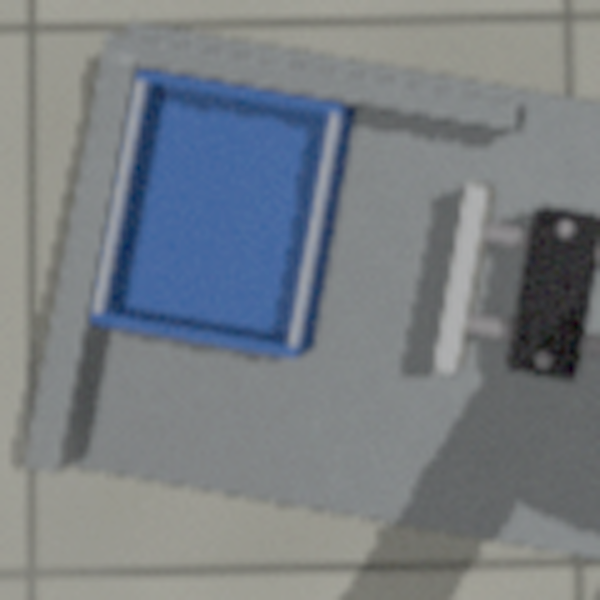

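View pics/w2.png

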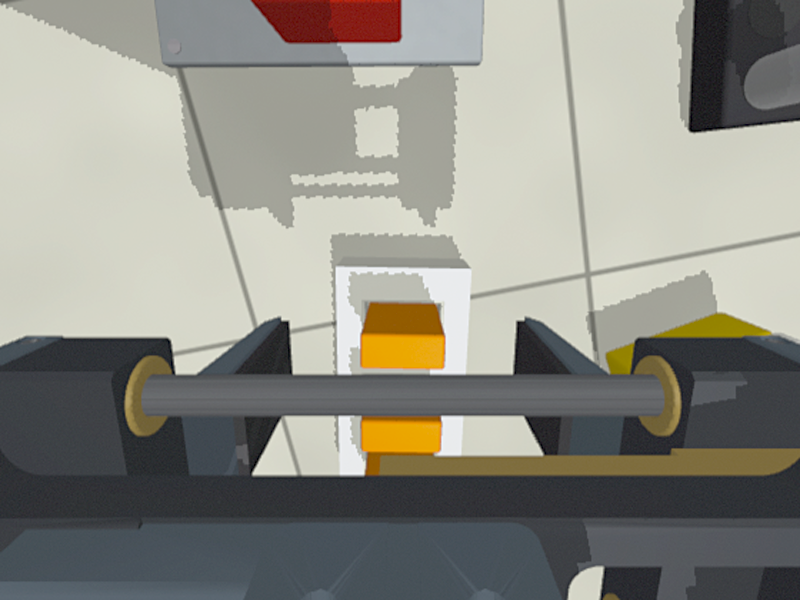

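The tray (t2 rims at about (137,80)–(345,105)) sits flush in the corner. Spacer A's top face in w2 is (361..445, 334..368), centred between the fingers in x.

Run:
```python
from h import *
_,f=pickle.load(open("f2.pkl","rb"));s=f['s']
Rt=R.from_euler('xyz',s['ee_rot'],degrees=True).as_matrix();T=np.array(f["tool_from_camera"])
k=dict(o=np.array(s['ee_pos'])+Rt@T[:3,3],Rm=Rt@T[:3,:3])
w=lambda a:(np.array(a)+.5)*.7-.5
A,r=fit(f,box(45,20,95),w([(445,334),(445,368),(361,368),(361,334)]),[480,-208,-11],**k)
K,r2=fit(f,[(42.5,85,40),(-42.5,85,40)],w([(471,267),(336,266)]),[470,-257,-11],**k)
print(A,r,K,r2,"tool delta",Rt.T@(np.r_[A[:2],61]-s['ee_pos']),Rt.T@(np.r_[place(K,[(0,50,0)])[0,:2],61]-s['ee_pos']))
```

```text
[ 481.67410161 -208.09175935  -11.22481396] [1.  0.7 0.7 1. ] [ 471.70396503 -257.10231937  -11.65473953] [0.4 0.4] tool delta [-15.0522878    1.3350192   80.99338969] [-15.06742562   1.47114338  80.99341231]
```

Emit:
{"method": "step_arm", "body": {"steps": [[0, 0, 0, -15, 1, 0, 1], [0, 0, 0, 0, 0, 41, 1], [0, 0, 0, 0, 0, 40, 1], [0, 0, 0, 0, 0, 0, 1], [0, 0, 0, 0, 0, 0, 0.4], [0, 0, 0, 0, 0, 0, 0.4], [0, 0, 0, 0, 0, 0, 0.4], [0, 0, 0, 0, 0, 0, 0.4]], "force": 30}}

```text
time_s: 11.25
ee_pos: [481.6, -208.4, 61.6]
ee_rot: [179.9, 0.0, 78.7]
force: [-0.2, -0.0, -0.2]
gripper_width: 54.1
gripper_force: 0.0
```

Emit:
{"method": "step_arm", "body": {"steps": [[0, 0, 0, 0, 0, 0, 0.4], [0, 0, 0, 0, 0, 0, 0.4], [0, 0, 0, 0, 0, 0, 0.4], [0, 0, 0, 0, 0, -10, 0.4], [0, 0, 0, 0, 0, -20, 0.4], [0, 0, 0, 0, 0, -40, 0.4], [0, 0, 0, 0, 0, -30, 0.4], [0, 0, 0, 0, 0, 0, 0.4]]}}

```text
time_s: 12.25
ee_pos: [482.7, -209.0, 163.5]
ee_rot: [179.7, 0.1, 78.7]
force: [1.1, 0.1, -0.9]
gripper_width: 44.8
gripper_force: 30.0
```

Emit:
{"method": "step_arm", "body": {"steps": [[0, 0, 0, 56, -6, 0, 0.4], [0, 0, 0, 56, -6, 0, 0.4], [0, 0, 0, 56, -6, 0, 0.4], [0, 0, 0, 56, -6, 0, 0.4], [0, 0, 0, 56, -6, 0, 0.4], [0, 0, 0, 54, -7, 0, 0.4], [0, 0, 0, 0, 0, 0, 0.4], [0, 0, 0, 0, 0, 0, 0.4]]}}

```text
time_s: 13.25
ee_pos: [509.5, 126.1, 159.8]
ee_rot: [-179.9, 0.1, 78.8]
force: [0.8, -0.1, -2.0]
gripper_width: 44.8
gripper_force: 30.0
```

Run:
```python
from workcell import *
import cv2,numpy as np,pickle
s=state();w=grab_frame("wrist");w['s']=s;pickle.dump(w,open("w3.pkl","wb"))
g=lambda a:np.clip(255*(a/255.)**.6,0,255).astype('uint8')
cv2.imwrite("pics/w3.png",g(cv2.resize(w["image"][50:350,130:430],(600,600),interpolation=2)))
p=np.array(s['ee_pos'])[:2]-[491.6,103.6];t=np.radians(-11.25);print(s['ee_pos'],s['ee_rot'],np.cos(t)*p[0]+np.sin(t)*p[1],-np.sin(t)*p[0]+np.cos(t)*p[1])
```

```text
[509.47101754 126.12991011 159.78768811] [-1.79881644e+02  9.44244653e-02  7.87598703e+01] 13.132263535560659 25.583466772145922
```

View pics/w3.png

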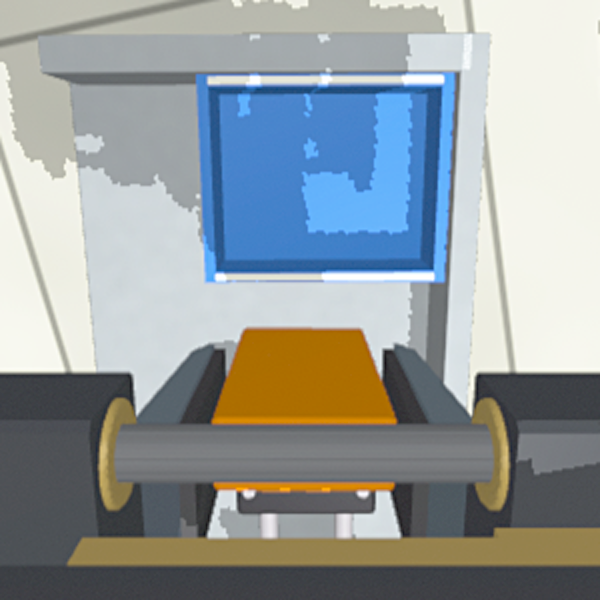

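The tray is square in the corner, and the spacer hangs upright at stand (13, 26). Lowering it now.

Emit:
{"method": "step_arm", "body": {"steps": [[0, 0, 0, 0, 0, 40, 0.4], [0, 0, 0, 0, 0, 30, 0.4], [0, 0, 0, 0, 0, 15, 0.4], [0, 0, 0, 0, 0, 7, 0.4], [0, 0, 0, 0, 0, 3, 0.4], [0, 0, 0, 0, 0, 2, 0.4], [0, 0, 0, 0, 0, 2, 0.4], [0, 0, 0, 0, 0, 0, 0.4]]}}

```text
time_s: 14.3
ee_pos: [510.4, 126.6, 62.1]
ee_rot: [180.0, -0.0, 78.7]
force: [0.8, 0.5, -1.4]
gripper_width: 44.8
gripper_force: 30.0
```

Emit:
{"method": "step_arm", "body": {"steps": [[0, 0, 0, 0, 0, 1, 0.4], [0, 0, 0, 0, 0, 1, 0.4], [0, 0, 0, 0, 0, 0, 0.4], [0, 0, 0, 0, 0, 0, 0.4], [0, 0, 0, 0, 0, 0, 0.4], [0, 0, 0, 0, 0, 0, 0.4], [0, 0, 0, 0, 0, 0, 0.4], [0, 0, 0, 0, 0, 0, 0.4]]}}

```text
time_s: 15.3
ee_pos: [510.5, 126.7, 61.2]
ee_rot: [179.9, -0.0, 78.7]
force: [-2.7, -0.1, 7.4]
gripper_width: 45.0
gripper_force: 30.0
```

Emit:
{"method": "step_arm", "body": {"steps": [[0, 0, 0, 0, 0, 0, 0.7], [0, 0, 0, 0, 0, 0, 0.7], [0, 0, 0, 0, 0, 0, 0.7], [0, 0, 0, 0, 0, 0, 0.7], [0, 0, 0, 0, 0, -20, 0.7], [0, 0, 0, 0, 0, -50, 0.7], [0, 0, 0, 0, 0, -40, 0.7], [0, 0, 0, -55, 5, 0, 1]]}}

```text
time_s: 16.3
ee_pos: [507.5, 73.4, 173.4]
ee_rot: [179.5, -0.2, 79.0]
force: [0.3, -1.3, 0.4]
gripper_width: 71.1
gripper_force: 0.0
```

Emit:
{"method": "step_arm", "body": {"steps": [[0, 0, 0, -55, 5, 0, 1], [0, 0, 0, -55, 5, 0, 1], [0, 0, 0, -55, 5, 0, 1], [0, 0, 0, -55, 5, 0, 1], [0, 0, 0, -55, 5, 0, 1], [0, 0, 0, -55, 6, 0, 1], [0, 0, 0, 0, 0, 0, 1], [0, 0, 0, 0, 0, 0, 1]]}}

```text
time_s: 17.3
ee_pos: [470.0, -257.7, 169.6]
ee_rot: [-180.0, -0.0, 78.7]
force: [-0.6, -1.1, 0.1]
gripper_width: 91.2
gripper_force: 0.0
```

Run:
```python
from workcell import *
import cv2,numpy as np,pickle
s=state();f=grab_frame("top");w=grab_frame("wrist");w['s']=s;pickle.dump((f,w),open("f4.pkl","wb"))
g=lambda a:np.clip(255*(a/255.)**.6,0,255).astype('uint8')
a=cv2.resize(f["image"][200:300,160:260],(400,400),interpolation=2)
b=cv2.resize(w["image"][140:340,180:380],(400,400),interpolation=2)
cv2.imwrite("pics/tw4.png",g(np.hstack([a,b])))
p=np.array(s['ee_pos'])[:2]-[491.6,103.6];t=np.radians(-11.25);print(s['ee_pos'],s['ee_rot'],np.cos(t)*p[0]+np.sin(t)*p[1],-np.sin(t)*p[0]+np.cos(t)*p[1])
```

```text
[ 469.98139219 -257.68369865  169.61977256] [-1.79954317e+02 -4.25167165e-02  7.86755786e+01] 49.27974078338521 -358.55931484895893
```

View pics/tw4.png

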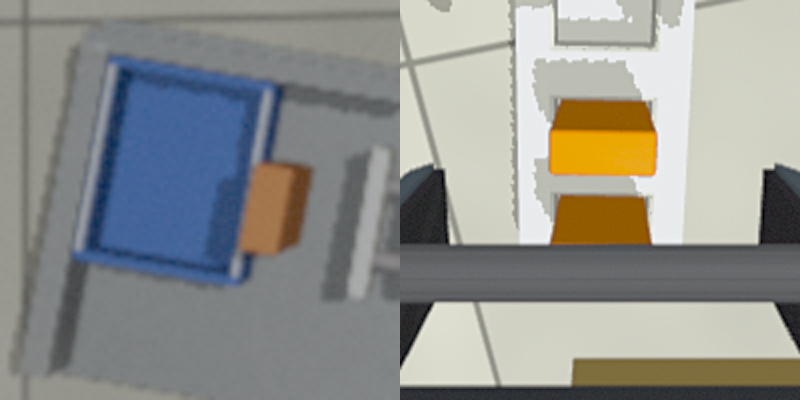

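Spacer A stands upright beside the tray, and spacer B is centred under the fingers. Grasping B.

Emit:
{"method": "step_arm", "body": {"steps": [[0, 0, 0, 0, 1, 50, 1], [0, 0, 0, 0, 0, 38, 1], [0, 0, 0, 0, 0, 20, 1], [0, 0, 0, 0, 0, 0, 0.4], [0, 0, 0, 0, 0, 0, 0.4], [0, 0, 0, 0, 0, 0, 0.4], [0, 0, 0, 0, 0, 0, 0.4], [0, 0, 0, 0, 0, 0, 0.4]]}}

```text
time_s: 18.4
ee_pos: [471.3, -258.4, 62.4]
ee_rot: [180.0, 0.0, 78.7]
force: [0.9, 0.4, 0.5]
gripper_width: 45.1
gripper_force: 29.9
```

Emit:
{"method": "step_arm", "body": {"steps": [[0, 0, 0, 0, 0, 0, 0.4], [0, 0, 0, 0, 0, 0, 0.4], [0, 0, 0, 0, 0, 0, 0.4], [0, 0, 0, 0, 0, -10, 0.4], [0, 0, 0, 0, 0, -20, 0.4], [0, 0, 0, 0, 0, -40, 0.4], [0, 0, 0, 0, 0, -35, 0.4], [0, 0, 0, 0, 0, 0, 0.4]]}}

```text
time_s: 19.4
ee_pos: [472.9, -259.2, 169.9]
ee_rot: [179.6, 0.1, 78.7]
force: [-0.0, 0.3, -0.9]
gripper_width: 44.9
gripper_force: 29.9
```

Emit:
{"method": "step_arm", "body": {"steps": [[0, 0, 0, 60, -6, 0, 0.4], [0, 0, 0, 60, -6, 0, 0.4], [0, 0, 0, 60, -6, 0, 0.4], [0, 0, 0, 60, -6, 0, 0.4], [0, 0, 0, 60, -6, 0, 0.4], [0, 0, 0, 59, -7, 0, 0.4], [0, 0, 0, 0, 0, 0, 0.4], [0, 0, 0, 0, 0, 0, 0.4]]}}

```text
time_s: 20.4
ee_pos: [504.4, 100.7, 165.8]
ee_rot: [-179.9, 0.1, 78.8]
force: [0.4, -0.4, -0.9]
gripper_width: 44.9
gripper_force: 29.9
```

Emit:
{"method": "step_arm", "body": {"steps": [[0, 0, 0, 0, 0, 0, 0.4], [0, 0, 0, 0, 0, 0, 0.4], [0, 0, 0, 0, 0, 0, 0.4], [0, 0, 0, 0, 0, 0, 0.4], [0, 0, 0, 0, 0, 0, 0.4], [0, 0, 0, 0, 0, 0, 0.4], [0, 0, 0, 0, 0, 0, 0.4], [0, 0, 0, 0, 0, 0, 0.4]]}}

```text
time_s: 21.4
ee_pos: [505.2, 101.1, 166.9]
ee_rot: [180.0, 0.0, 78.7]
force: [-0.1, 0.2, -0.6]
gripper_width: 44.8
gripper_force: 29.9
```

Run:
```python
from workcell import *
import cv2,numpy as np,pickle
s=state();w=grab_frame("wrist");w['s']=s
g=lambda a:np.clip(255*(a/255.)**.6,0,255).astype('uint8')
cv2.imwrite("pics/w5.png",g(cv2.resize(w["image"][50:350,130:430],(600,600),interpolation=2)))
p=np.array(s['ee_pos'])[:2]-[491.6,103.6];t=np.radians(-11.25);print(s['ee_pos'],s['ee_rot'],np.cos(t)*p[0]+np.sin(t)*p[1],-np.sin(t)*p[0]+np.cos(t)*p[1])
```

```text
[505.22269821 101.09285459 166.94303027] [1.79994069e+02 3.19641652e-03 7.87230205e+01] 13.85006168519925 0.1986852624872779
```

View pics/w5.png

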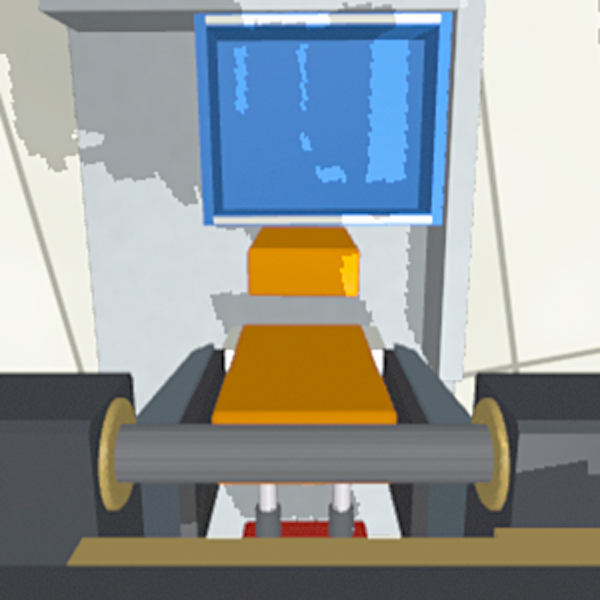

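Spacer A is square against the tray. B is aligned with it at stand (14, 0), clear of the gate. Lowering B.

Emit:
{"method": "step_arm", "body": {"steps": [[0, 0, 0, -1, 0, 40, 0.4], [0, 0, 0, 0, 0, 33, 0.4], [0, 0, 0, 0, 0, 15, 0.4], [0, 0, 0, 0, 0, 8, 0.4], [0, 0, 0, 0, 0, 4, 0.4], [0, 0, 0, 0, 0, 3, 0.4], [0, 0, 0, 0, 0, 2, 0.4], [0, 0, 0, 0, 0, 1, 0.4]]}}

```text
time_s: 22.45
ee_pos: [505.5, 100.2, 62.2]
ee_rot: [179.9, -0.0, 78.7]
force: [-2.7, -0.2, 12.4]
gripper_width: 45.0
gripper_force: 30.0
```

Emit:
{"method": "step_arm", "body": {"steps": [[0, 0, 0, 0, 0, 0, 0.4], [0, 0, 0, 0, 0, 0, 0.4], [0, 0, 0, 0, 0, 0, 0.4], [0, 0, 0, 0, 0, 0, 0.4], [0, 0, 0, 0, 0, 0, 0.4], [0, 0, 0, 0, 0, 0, 0.4], [0, 0, 0, 0, 0, 0, 0.4], [0, 0, 0, 0, 0, 0, 0.4]]}}

```text
time_s: 23.45
ee_pos: [505.4, 100.2, 62.2]
ee_rot: [179.9, -0.0, 78.7]
force: [-2.4, 0.0, 6.5]
gripper_width: 44.9
gripper_force: 30.0
```

Emit:
{"method": "step_arm", "body": {"steps": [[0, 0, 0, 0, 0, 0, 0.7], [0, 0, 0, 0, 0, 0, 0.7], [0, 0, 0, 0, 0, 0, 0.7], [0, 0, 0, 0, 0, 0, 0.7], [0, 0, 0, 0, 0, -20, 0.7], [0, 0, 0, 0, 0, -40, 0.7], [0, 0, 0, -60, 0, -10, 0.3], [0, 0, 0, -60, 0, 0, 0]]}}

```text
time_s: 24.45
ee_pos: [482.2, -18.5, 132.1]
ee_rot: [179.8, -0.0, 78.9]
force: [-0.0, -0.1, 0.1]
gripper_width: 46.8
gripper_force: 0.0
```

Emit:
{"method": "step_arm", "body": {"steps": [[0, 0, 0, -60, 0, 0, 0], [0, 0, 0, 0, 0, 0, 0], [0, 0, 0, 0, 0, 40, 0], [0, 0, 0, 0, 0, 40, 0], [0, 0, 0, 0, 0, 8, 0], [0, 0, 0, 0, 0, 0, 0], [0, 0, 0, 0, 0, 0, 0], [0, 0, 0, 0, 0, 0, 0]]}}

```text
time_s: 25.45
ee_pos: [470.8, -76.5, 44.1]
ee_rot: [179.8, 0.0, 78.7]
force: [0.3, -0.5, -0.4]
gripper_width: 0.3
gripper_force: 0.0
```

Run:
```python
from workcell import *
import cv2,numpy as np,pickle
s=state();f=grab_frame("side");t=grab_frame("top");pickle.dump((f,t),open("f6.pkl","wb"))
g=lambda a:np.clip(255*(a/255.)**.6,0,255).astype('uint8')
cv2.imwrite("pics/t6.png",g(np.hstack([cv2.resize(f["image"][200:340,190:390],(500,350),interpolation=2),cv2.resize(t["image"][210:330,170:270],(292,350),interpolation=2)])))
p=np.array(s['ee_pos'])[:2]-[491.6,103.6];t=np.radians(-11.25);print(s['ee_pos'],s['ee_rot'],np.cos(t)*p[0]+np.sin(t)*p[1],-np.sin(t)*p[0]+np.cos(t)*p[1])
```

```text
[470.75515459 -76.50337552  44.13031372] [1.79847042e+02 5.02749460e-04 7.87224645e+01] 14.692107972079459 -180.70936726264776
```

View pics/t6.png

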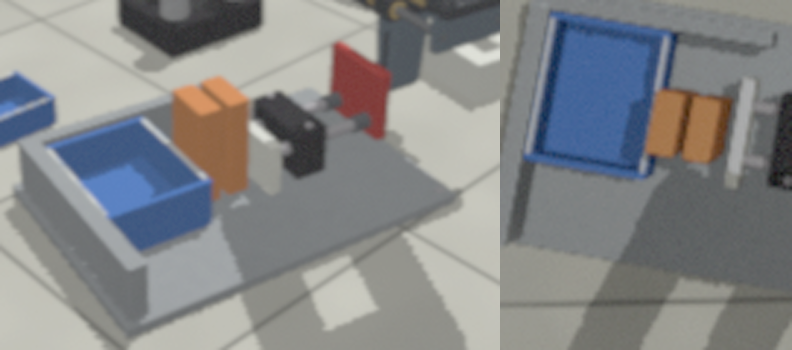

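Both spacers are upright and aligned. Pushing the handle gently.

Emit:
{"method": "step_arm", "body": {"steps": [[0, 0, 0, 8, 0, 0, 0], [0, 0, 0, 6, 0, 0, 0], [0, 0, 0, 3, 0, 0, 0], [0, 0, 0, 3, 0, 0, 0], [0, 0, 0, 3, 0, 0, 0], [0, 0, 0, 3, 0, 0, 0], [0, 0, 0, 3, 0, 0, 0], [0, 0, 0, 3, 0, 0, 0]]}}

```text
time_s: 26.55
ee_pos: [476.0, -45.0, 42.9]
ee_rot: [-180.0, 0.0, 78.7]
force: [-0.7, -2.1, 0.4]
gripper_width: 0.7
gripper_force: 0.6
```

Emit:
{"method": "step_arm", "body": {"steps": [[0, 0, 0, 2, 0, 0, 0], [0, 0, 0, 2, 0, 0, 0], [0, 0, 0, 2, 0, 0, 0], [0, 0, 0, 1, 0, 0, 0], [0, 0, 0, 1, 0, 0, 0], [0, 0, 0, 0, 0, 0, 0], [0, 0, 0, 0, 0, 0, 0], [0, 0, 0, 0, 0, 0, 0]]}}

```text
time_s: 27.55
ee_pos: [477.5, -37.3, 42.9]
ee_rot: [-180.0, 0.0, 78.7]
force: [-2.0, -0.2, -0.6]
gripper_width: 0.3
gripper_force: 0.7
```

Emit:
{"method": "step_arm", "body": {"steps": [[0, 0, 0, 1, 0, 0, 0], [0, 0, 0, 1, 0, 0, 0], [0, 0, 0, 1, 0, 0, 0], [0, 0, 0, 1, 0, 0, 0], [0, 0, 0, 1, 0, 0, 0], [0, 0, 0, 1, 0, 0, 0], [0, 0, 0, 0, 0, 0, 0], [0, 0, 0, 0, 0, 0, 0]]}}

```text
time_s: 28.55
ee_pos: [478.6, -31.9, 43.0]
ee_rot: [-180.0, 0.1, 78.8]
force: [-2.3, -5.8, 1.1]
gripper_width: 0.3
gripper_force: 3.0
```

Emit:
{"method": "step_arm", "body": {"steps": [[0, 0, 0, 1, 0, 0, 0], [0, 0, 0, 1, 0, 0, 0], [0, 0, 0, 1, 0, 0, 0], [0, 0, 0, 1, 0, 0, 0], [0, 0, 0, 0, 0, 0, 0], [0, 0, 0, 0, 0, 0, 0], [0, 0, 0, 0, 0, 0, 0], [0, 0, 0, 0, 0, 0, 0]]}}

```text
time_s: 29.55
ee_pos: [479.2, -28.6, 43.0]
ee_rot: [-180.0, 0.1, 78.8]
force: [-3.2, -8.3, 2.4]
gripper_width: 0.1
gripper_force: 4.5
```

Run:
```python
from workcell import *
import cv2,numpy as np,pickle
s=state();f=grab_frame("side");t=grab_frame("top")
g=lambda a:np.clip(255*(a/255.)**.6,0,255).astype('uint8')
cv2.imwrite("pics/t7.png",g(np.hstack([cv2.resize(f["image"][200:340,190:390],(500,350),interpolation=2),cv2.resize(t["image"][210:330,170:270],(292,350),interpolation=2)])))
p=np.array(s['ee_pos'])[:2]-[491.6,103.6];t=np.radians(-11.25);print(s['time_s'],s['ee_pos'],s['force'],-np.sin(t)*p[0]+np.cos(t)*p[1])
```

```text
29.55 [479.20401216 -28.61095039  42.99349423] [-3.15586359 -8.27965336  2.43722323] -132.08889130505295
```

View pics/t7.png

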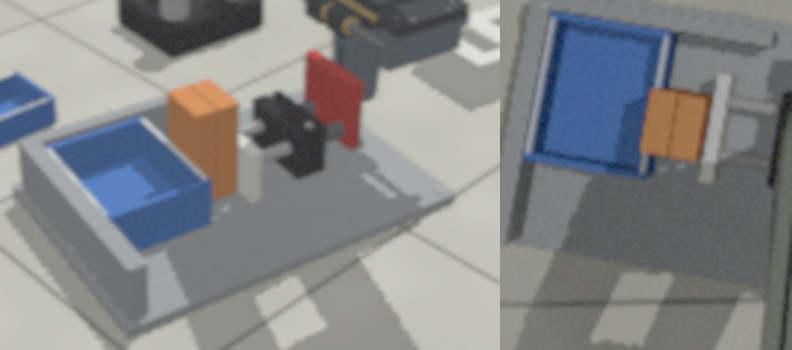

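The stack is closed: tray, two spacers and gate are in contact, and the push is about 8.5 N, which is roughly 8–9 mm of compression. Handing in.

```bash
python3 -c "
from workcell import *
print(job_done())"
```

```text
the job is handed in; nothing more can be done
None
```

I handed the job in at 29.6 s: the tray is flush in the corner, two spacers stand upright between it and the gate, and the third spacer is still in the rack. The gripper is still pushing the handle at about 8.5 N, which I estimate compresses the springs 8–9 mm; the hand-in did not return a verdict.

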